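# Load the flask carrier and hold it lifted, level

## Task

Two stoppered volumetric flasks of different size are to be carried over to the instrument. Stand each flask in the well of the carrier that fits it, all the way down and without tipping it over; once both are in, take the carrier by its handle, lift it about 10 cm clear of the worktop and keep it there, level and still: the program finishes while the gripper is still holding it up. Leave the beakers, vials, pipette and tweezers where they are.

Things in the scene. Friction and masses are not known exactly. Their poses are not given: they have to be found in the camera images.
- carrier: loose flask carrier, 250 x 96 mm, 0.46 kg empty: white base plate (top face at 6 mm), white deck plate on pillars (top face at 42 mm, 8 mm thick) with a round well near each end, lifting handle across the middle. Origin: centre of the underside. x along its length, from the large well (x = -82 mm) to the small well (x = +82 mm), y across, z up
- handle: the carrier's handle, fixed to it: grey level grip bar along the carrier's y, 14 mm thick (x), 22 mm high, flat sides, 78 mm long between two steel uprights (18 x 3 mm, 40 mm from the middle). Origin: centre of the bar, 190 mm above the carrier's underside; axes as the carrier. The flask necks stand 82 mm away along x
- well_large (a point): centre of the floor of the large well, on the base plate (6 mm above the carrier's underside); the hole in the deck is 68 mm across, its rim 36 mm above this point
- well_small (a point): centre of the floor of the small well, on the base plate (6 mm above the carrier's underside); the hole in the deck is 58 mm across, its rim 36 mm above this point
- flask_large: the larger volumetric flask, upright, clear glass with a stopper, 179 mm high with the stopper, 0.15 kg; bulb 64 mm across up to 75 mm, then a straight neck to be gripped as 17 mm thick from 75 to 165 mm. Origin: centre of the underside; z up
- flask_small: the smaller volumetric flask, upright, clear glass with a stopper, 154 mm high with the stopper, 0.10 kg; bulb 54 mm across up to 64 mm, then a straight neck to be gripped as 17 mm thick from 64 to 140 mm. Origin: centre of the underside; z up
- beaker_250: bystander: glass beaker, 73 mm across, 94 mm high; origin: centre of the underside
- beaker_50: bystander: small glass beaker, 45 mm across, 55 mm high; origin: centre of the underside
- vial_a: bystander: capped vial, 23 mm across, 42 mm high; origin: centre of the underside
- vial_b: bystander: capped vial, 23 mm across, 42 mm high; origin: centre of the underside
- micropipette: bystander: pipette lying on its side, 218 x 27 x 36 mm, along its x; origin: centre of the underside
- tweezers: bystander: tweezers lying flat, 122 x 13 x 10 mm, along their x; origin: centre of the underside
- tube_rack: fixed steel tube rack with tubes along the back of the worktop, 82 x 392 mm, tubes up to 118 mm high; origin: centre of the underside
Not all that is in view belongs to the job. Leave any turquoise look-alike of the flask_small alone.

How it is judged:
On the way:
1. both flasks stand upright on the floor of the well that fits them, let go, with the carrier still on the worktop (distance between flask_large and well_large below 0.006 m and distance between flask_small and well_small below 0.006 m and angle between each of flask_large, flask_small's own z axis and vertical below 0.12 rad and height (world z) of carrier below 0.006 m and contact force between the fingers and flask_large below 0.3 N and contact force between the fingers and flask_small below 0.3 N), for 0.2 s.
At the end, for the whole second after the job is handed in: Held by the handle only: underside 60 to 160 mm above the worktop, tilt under 5 degrees, still (under 20 mm/s, 0.1 rad/s); each flask upright in its own well, foot within 6 mm of the well floor's centre; bystanders within 40 mm of their starts (height (world z) of carrier between 0.06 and 0.16 m and angle between carrier's own z axis and vertical below 0.09 rad and linear speed of carrier below 0.02 m/s and angular speed of carrier below 0.1 rad/s and contact force between the fingers and handle above 2 N and distance between flask_large and well_large below 0.006 m and distance between flask_small and well_small below 0.006 m and angle between each of flask_large, flask_small's own z axis and vertical below 0.12 rad and contact force between the fingers and flask_large below 0.3 N and contact force between the fingers and flask_small below 0.3 N and contact force between carrier and beaker_250 below 0.2 N and contact force between carrier and beaker_50 below 0.2 N and contact force between carrier and vial_a below 0.2 N and contact force between carrier and vial_b below 0.2 N and contact force between carrier and micropipette below 0.2 N and contact force between carrier and tweezers below 0.2 N and contact force between carrier and tube_rack below 0.2 N and distance of each of beaker_250, beaker_50, vial_a, vial_b, micropipette, tweezers from where it was at the start of the episode below 0.04 m); the arm keeps its last pose, push and grip.
It fails at once if a flask is tipped over (more than 35 degrees) (angle between any of flask_large, flask_small's own z axis and vertical above 0.61 rad).
It fails at once if the carrier is lifted before both flasks stand in their wells (height (world z) of carrier above 0.02 m and not (distance between flask_large and well_large below 0.015 m and distance between flask_small and well_small below 0.015 m)).
It fails at once if the carrier is tilted by more than 15 degrees (angle between carrier's own z axis and vertical above 0.26 rad).
It fails at once if a beaker, a vial, the pipette or the tweezers are moved by more than 40 mm (distance of any of beaker_250, beaker_50, vial_a, vial_b, micropipette, tweezers from where it was at the start of the episode above 0.04 m).
It also fails if it takes over 72 s, if anything falls off the work surface, if the arm or the gripper's body presses on something with over 40 N, if the wrist force passes 120 N, or if a joint passes its speed limit or range.

## Robot

A 7-joint arm with a two-finger parallel gripper is mounted at the origin on a cart in front of the work surface, level with it; the furniture and walls round the work are solid. World frame = base frame: x ahead of the robot, y to its left, z up, the work surface at z = 0. Lengths are in m, angles in rad, forces in N, time in s.
With the tool pointing down it reaches from about 0.425 to 0.925 m from the base axis. Payload 6.8 kg.
Tool frame: the origin (TCP) lies on the centre line of the jaws, within the pads' length; the fingertips stand 25 mm ahead of it and the grasp point (between the pads) lies 6 mm ahead of it; x points along the fingers, z is the direction in which the jaws open and shut, and the axes are right-handed (so a half turn about x gives the same grasp; the last joint's range is limited). The gripper opens to 88 mm and grips with 3 to 60 N. Pads are 20 mm wide; open, the fingers measure 115 mm over their backs; the gripper's body (75 mm by 178 mm) begins 61 mm behind the grasp point.
Start: joints at [1.201, 0.477, 0.022, 1.555, -0.011, 1.109, -0.083], TCP at [0.175, -0.652, 0.218] pointing down, gripper open.
Joint ranges: [-2.96, 2.96], [-0.34, 2.1], [-1.41, 1.46], [0.24, 2.44], [-1.37, 4.51], [0.17, 1.92], [-2.96, 2.96]. Speed limits (rad/s): [2.39, 2.39, 3.14, 3.14, 3.14, 3.14, 3.14].

## Interface

Orientations are given as a unit quaternion [w, x, y, z].
In Python, from bench import bot gives the robot as it stands.
- The arm moves only by the tool play_rows, never from a script. Its argument "rows" is a list of rows, each an object of numbers: "dx", "dy", "dz": the shift along the tool's x, y, z in mm; "turn": the turn about the tool's x in degrees; "gripper": the finger opening in mm, from 0 to 87.8. In form: [{"dx": .., "dy": .., "dz": .., "turn": .., "gripper": ..}, ...]. A call has 1 to 12 rows; each row is the pose to reach, as a shift and turn from the pose commanded when the call began, along the tool's axes at that moment; what a row does not reach only later rows make up. A row lasts 1/10 s, in which the tool goes at most 50 mm and 8.59 degrees, less where a joint would pass 70% of its speed; a pose out of reach is approached as far as the arm can. A call with a gripper value outside its range is refused whole. The fingers move at their own pace and stop on an object; the grip force is fixed at half the most. Time passes only in rows, so rows that repeat a pose let the fingers close. It gives the time, the measured TCP pose, the force and the opening at its end, in the units of the state.
- bot.state(): the state, without advancing time (a new reading comes with each control period).
- bot.capture(name): name is "scene" or "side" or "wrist"; returns a dict with "frame" (384x512x3 uint8, blue, green, red), "fovy" (degrees; the focal length in pixels is half the picture's height over the tangent of half this angle, whatever the lens; pixels are square), "cx", "cy" (the principal point, pixels), "k1" (the pictures are not rectified: a ray, as slopes to the right and down, at radius r is drawn at 1 + k1 r^2 times it, then the intrinsics apply), "pose" (4x4, takes a point from camera to world coordinates). Camera axes: x right, y down, z forward; pixel columns grow to the right and rows downward; lengths in m; the calibration is good to about 2 mm. A picture is of the moment at which its call begins. There is no depth.
- bot.finish_job(): hands the job in, once; it reports no verdict.
Trained networks look in a picture, given as the dict that the camera call returned (one of the last four; its "shot" number tells which), for a name from the list of things; names that differ only in an ending like _2 or _b are one class to them, and where a whole thing is asked for, a point or a joint stands for the part that bears it (a point fixed in the world has none). Each returns a list of dicts, best first, with "confidence" (0 to 1); they miss things now and then, are a little off and sometimes report something else, mostly with a low value. They report only what shows in the picture. A call takes as long as a camera call. They do not tell look-alikes from the thing itself.
- bot.spot_in(picture, target): "at" ([column, row] in pixels, amid what is visible of it).
- bot.silhouettes(picture, target): "mask" (384x512 bool, what is visible of it) and "at" ([column, row] in pixels, amid what is visible of it).
The state is a dict: "t": time; "joint_pos": joint angles; "qvel": joint speeds; "tau": joint torques, N m; "tcp_pos": TCP position; "tool_rot": TCP orientation; "force": force on the tool from outside, world axes, zero at the start; "torque": the same for the moment, N m; "opening": finger opening in m.
Only numpy, scipy, OpenCV 4.12 (cv2) and the standard library are available. Lean on these libraries where they do the work, as an engineer would, in place of code of your own. Each camera call takes 0.05 s, during which the arm holds its last target. There are 200 camera calls.

## Working session

There is one attempt and no reset: what is moved stays moved. The work goes in short steps, Python scripts to look and compute and a tool call to move; the robot and the scene stay as the last step left them, time stands still between calls to the robot, and variables do not carry over. Pictures are saved under pics/ and viewed, about 8 in all and at most 12, crops included, and the job is handed in when it is done.

Besides the shell and the picture viewer there is one more tool, called after ">>>" as name(argument=value, ...) on one line, values as JSON. play_rows: Moves the arm, as the interface text tells. Its arguments: {"type":"object","properties":{"rows":{"type":"array","items":{"type":"object","properties":{"dx":{"type":"number"},"dy":{"type":"number"},"dz":{"type":"number"},"turn":{"type":"number"},"gripper":{"type":"number"}}}}},"required":["rows"]}

```bash
mkdir -p pics; ls; cat > h.py <<'E'
import numpy as np, cv2
from bench import bot
def K(c):
    f=c["frame"].shape[0]/2/np.tan(np.radians(c["fovy"])/2); return f
def ray(c,px):
    f=K(c); d=np.array([(px[0]-c["cx"])/f,(px[1]-c["cy"])/f]); u=d.copy()
    for _ in range(20): u=d/(1+c["k1"]*(u@u))
    P=np.array(c["pose"]); v=P[:3,:3]@np.array([u[0],u[1],1.]); return P[:3,3],v/np.linalg.norm(v)
def atz(c,px,z):
    o,v=ray(c,px); return o+v*(z-o[2])/v[2]
def proj(c,p):
    P=np.array(c["pose"]); q=P[:3,:3].T@(np.array(p)-P[:3,3]); u=q[:2]/q[2]; u=u*(1+c["k1"]*(u@u))
    return u*K(c)+[c["cx"],c["cy"]]
def tri(rs):
    A=sum(np.eye(3)-np.outer(v,v) for o,v in rs); b=sum((np.eye(3)-np.outer(v,v))@o for o,v in rs)
    p=np.linalg.solve(A,b); return p,[float(np.linalg.norm((np.eye(3)-np.outer(v,v))@(p-o))) for o,v in rs]
E
python3 - <<'E'
from h import *
np.set_printoptions(precision=4,suppress=True)
s=bot.state();print({k:np.round(v,3) for k,v in s.items()})
ims=[]
for n in ["scene","side"]:
    c=bot.capture(n); cv2.imwrite(f"pics/{n}0.png",c["frame"]); P=np.array(c["pose"]);print(n,c["fovy"],c["k1"],P)
    for t in ["flask_large","flask_small","carrier","handle","well_large","well_small","beaker_250","beaker_50","vial_a","micropipette","tweezers","tube_rack"]:
        print(t,[(np.round(d["at"],1).tolist(),round(d["confidence"],2),atz(c,d["at"],0.05)[:2].round(3).tolist()) for d in bot.spot_in(c,t)])
E
```

```text
pics
{'t': np.float64(0.0), 'joint_pos': array([ 1.201,  0.478,  0.022,  1.556, -0.011,  1.109, -0.083]), 'qvel': array([-0.   , -0.001, -0.   ,  0.001,  0.001,  0.   , -0.   ]), 'tau': array([  0.001, -58.284,   1.535, -27.26 ,  -0.054,   0.017,   0.   ]), 'tcp_pos': array([ 0.175, -0.651,  0.217]), 'tool_rot': array([ 0.56 ,  0.431,  0.562, -0.43 ]), 'force': array([ 0.363, -0.187, -0.09 ]), 'torque': array([-0.016, -0.089,  0.03 ]), 'opening': np.float64(0.088)}
scene 50.0277481287292 -0.02156297911364334 [[ 0.5923 -0.4067  0.6956 -0.1347]
 [-0.8057 -0.3007  0.5103 -0.758 ]
 [ 0.0016 -0.8627 -0.5058  0.6187]
 [ 0.      0.      0.      1.    ]]
flask_large [([301.7, 224.0], 0.64, [0.602, -0.37])]
flask_small [([145.1, 235.1], 0.95, [0.346, -0.099]), ([270.7, 230.9], 0.67, [0.534, -0.326]), ([213.2, 202.8], 0.48, [0.549, -0.133])]
carrier [([216.0, 203.1], 0.77, [0.552, -0.14]), ([268.3, 234.4], 0.55, [0.519, -0.329])]
handle [([220.9, 158.6], 0.92, [0.768, 0.023])]
well_large [([214.7, 204.5], 0.74, [0.545, -0.142])]
well_small [([216.4, 205.3], 0.84, [0.545, -0.148])]
beaker_250 [
[... 807 characters left out ...]
3.1, 197.6], 0.72, [0.566, -0.148])]
handle [([251.1, 171.2], 0.6, [0.613, -0.038])]
well_large [([249.3, 202.8], 0.9, [0.548, -0.162]), ([305.5, 255.9], 0.3, [0.579, -0.386])]
well_small [([252.4, 200.5], 0.82, [0.559, -0.157])]
beaker_250 [([188.9, 280.2], 0.95, [0.325, -0.328]), ([170.4, 245.4], 0.59, [0.32, -0.212])]
beaker_50 [([188.9, 280.2], 0.95, [0.325, -0.328]), ([170.4, 245.4], 0.59, [0.32, -0.212])]
vial_a [([300.3, 306.8], 0.65, [0.499, -0.494]), ([315.7, 230.8], 0.43, [0.643, -0.33])]
micropipette [([208.7, 333.7], 0.7, [0.316, -0.466])]
tweezers [([338.6, 197.4], 0.5, [0.764, -0.254])]
tube_rack [([336.7, 196.1], 0.67, [0.763, -0.247]), ([252.3, 200.7], 0.53, [0.558, -0.158])]
```

```bash
python3 - <<'E'
import cv2
for n,(x0,y0,x1,y1) in {"scene":(110,110,410,335),"side":(130,120,390,360)}.items():
    cv2.imwrite(f"pics/{n}0c.png",cv2.resize(cv2.imread(f"pics/{n}0.png")[y0:y1,x0:x1],None,fx=2.5,fy=2.5,interpolation=cv2.INTER_CUBIC))
E
```

```text
(no output)
```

View pics/scene0c.png

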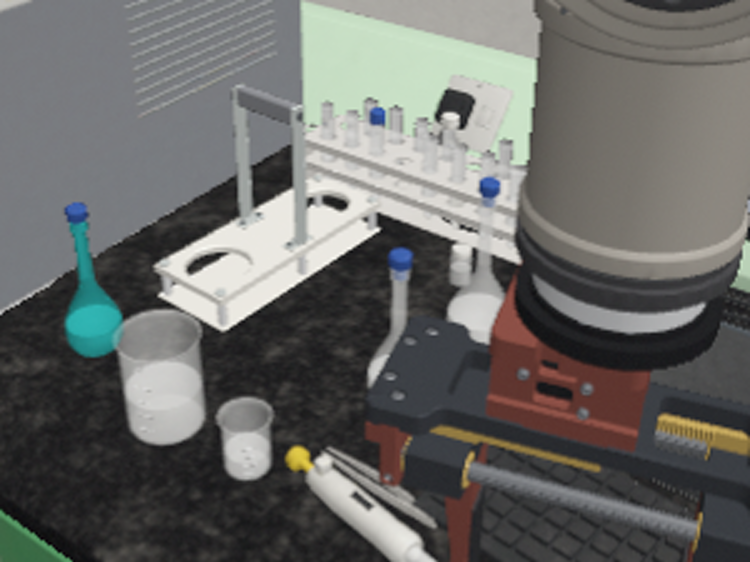

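View pics/side0c.png

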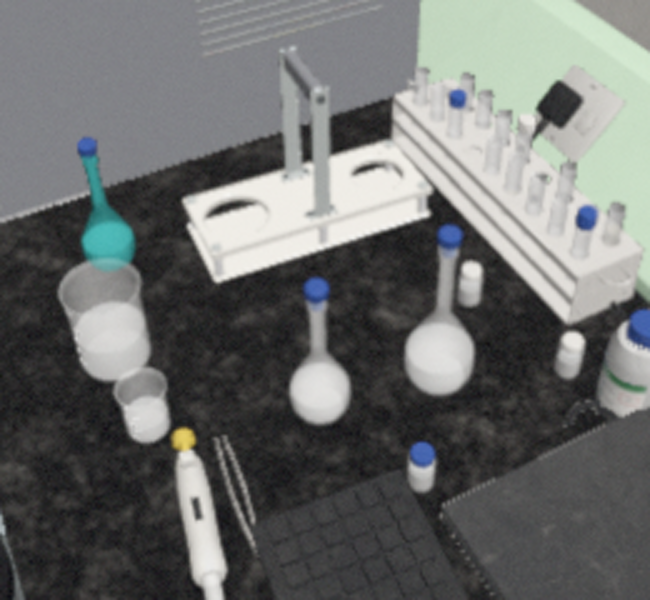

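Scene crop: turquoise flask at px (147,222), which is the look-alike and to be left alone. The two clear flasks have blue stoppers at about (270,212), small and shorter, and (306,185), large. In the side view the small flask is at (257,268) and the large one at (306,256). The carrier is behind them, and its bigger hole appears to be at its left end, side px (225,206).

```bash
python3 - <<'E'
from h import *
np.set_printoptions(precision=4,suppress=True)
a=bot.capture("scene");b=bot.capture("side")
S=lambda x,y:(110+x/2.5,110+y/2.5)
D=lambda x,y:(130+x/2.5,120+y/2.5)
pts={"smallstop":((400,252),(317,284),.15),"largestop":((489,181),(450,230),.175),"holeL":((222,266),(237,218),.042),"holeR":((330,203),(376,178),.042),
"barA":((240,95),(290,58),.19),"barB":((297,108),(320,95),.19)}
for k,(s,d,z) in pts.items():
    p,e=tri([ray(a,S(*s)),ray(b,D(*d))]); print(k,p,np.round(e,4),atz(a,S(*s),z)[:2],atz(b,D(*d),z)[:2])
for c,n in((a,"sc"),(b,"side")):
  for t in("flask_small","flask_large"):
    for d in bot.silhouettes(c,t):
        ys,xs=np.nonzero(d["mask"]); print(n,t,round(d["confidence"],2),np.round(d["at"]),xs.min(),xs.max(),ys.min(),ys.max())
w=bot.capture("wrist"); cv2.imwrite("pics/w0.png",w["frame"])
from scipy.spatial.transform import Rotation as R
q=bot.state()["tool_rot"]; Rt=R.from_quat(np.roll(q,-1)).as_matrix(); print(Rt)
P=w["pose"];print(w["fovy"],"cam in tool:",Rt.T@(P[:3,3]-bot.state()["tcp_pos"]),"\n",Rt.T@P[:3,:3])
E
```

```text
smallstop [ 0.4712 -0.3633  0.1529] [0.0007 0.0007] [ 0.4755 -0.36  ] [ 0.4722 -0.3616]
largestop [ 0.5835 -0.3819  0.1773] [0.0002 0.0002] [ 0.5875 -0.3797] [ 0.5849 -0.3801]
holeL [ 0.4878 -0.1378  0.0414] [0.0003 0.0003] [ 0.4874 -0.1381] [ 0.4875 -0.1388]
holeR [ 0.6427 -0.1573  0.0495] [0.0004 0.0004] [ 0.6535 -0.1487] [ 0.6472 -0.1498]
barA [ 0.5769 -0.0934  0.1857] [0.0007 0.0007] [ 0.5708 -0.0986] [ 0.5737 -0.1011]
barB [ 0.5681 -0.1772  0.1955] [0.0028 0.0028] [ 0.5808 -0.1649] [ 0.5703 -0.1745]
sc flask_small 0.81 [143. 235.] 137 158 191 251
sc flask_small 0.58 [270. 235.] 255 272 210 263
sc flask_large 0.89 [303. 227.] 288 310 181 247
side flask_small 0.78 [255. 268.] 245 270 232 289
side flask_small 0.66 [167. 208.] 161 183 175 224
side flask_large 0.91 [304. 254.] 291 319 212 277
side flask_large 0.21 [250. 201.] 203 302 139 232
side flask_large 0.19 [300. 307.] 292 304 297 317
[[ 0.      0.9659  0.2588]
 [ 0.      0.2588 -0.9659]
 [-1.      0.     -0.    ]]
69.38595521207834 cam in tool: [-0.1672  0.065  -0.0001] 
 [[-0.0002 -0.2424  0.9702]
 [-0.0004 -0.9702 -0.2424]
 [ 1.     -0.0004  0.0001]]
```

>>> play_rows(rows=[{"dx": -50},{"dx": -100,"dy": 40,"dz": -15,"turn": 4},{"dx": -110,"dy": 85,"dz": -30,"turn": 8},{"dx": -110,"dy": 130,"dz": -45,"turn": 12},{"dx": -110,"dy": 180,"dz": -60,"turn": 16},{"dx": -110,"dy": 225,"dz": -75,"turn": 19},{"dx": -110,"dy": 275,"dz": -90,"turn": 19},{"dx": -110,"dy": 325,"dz": -105,"turn": 19},{"dx": -110,"dy": 370,"dz": -125,"turn": 19},{"dx": -110,"dy": 420,"dz": -140,"turn": 19},{"dx": -110,"dy": 465,"dz": -155,"turn": 19},{"dx": -110,"dy": 465,"dz": -155,"turn": 19,"gripper": 50}])

```text
schema error: expected keys dx, dy, dz, turn, gripper
```

>>> play_rows(rows=[{"gripper": 50},{"gripper": 50},{"gripper": 50},{"gripper": 50},{"gripper": 50}])

```text
schema error: expected keys dx, dy, dz, turn, gripper
```

```bash
cat >> h.py <<'E'
from scipy.spatial.transform import Rotation as R
def tool():
    s=bot.state(); return np.array(s["tcp_pos"]),R.from_quat(np.roll(s["tool_rot"],-1)).as_matrix(),s
def to_tool(p):   # mm shift in tool axes from measured TCP to world point p
    t,Rt,_=tool(); return (Rt.T@(np.array(p)-t)*1000).round(1)
E
python3 - <<'E'
from h import *
np.set_printoptions(precision=4,suppress=True)
t,Rt,s=tool(); print(t,Rt[:,2],s["opening"],s["joint_pos"],s["t"])
c=bot.capture("side")
print("wall base",[atz(c,p,0) for p in((135,204),(280,161))])
w=bot.capture("wrist"); cv2.imwrite("pics/w1.png",w["frame"]);np.savez("w1.npz",pose=w["pose"])
for p in [(.470,-.363,.154),(.584,-.381,.179),(.4875,-.1385,.042),(.648,-.151,.042)]: print(proj(w,p))
for t in("flask_small","flask_large"):
    for d in bot.silhouettes(w,t):
        ys,xs=np.nonzero(d["mask"]); print(t,round(d["confidence"],2),np.round(d["at"]),xs.min(),xs.max(),ys.min(),ys.max())
E
```

```text
[ 0.1747 -0.652   0.2178] [ 0.2588 -0.9659 -0.    ] 0.08815413676349611 [ 1.2009  0.477   0.0224  1.5554 -0.0115  1.1093 -0.0831] 1.65
wall base [array([0.2827, 0.0411, 0.    ]), array([0.7475, 0.0302, 0.    ])]
[-135.8224 -467.8705]
[ -246.408 -1219.923]
[-245.2123 -339.9827]
[-281.685  -682.9348]
```

View pics/w1.png

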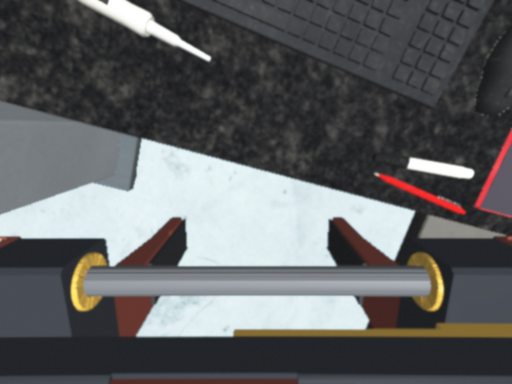

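All keys are required, so nothing moved: the picture shows only the start view, with the keyboard and pens. I'm resending the move in full. The wall stands at y≈0.035, which leaves enough clearance.

>>> play_rows(rows=[{"dx": -50,"dy": 0,"dz": 0,"turn": 0,"gripper": 50},{"dx": -100,"dy": 40,"dz": -15,"turn": 4,"gripper": 50},{"dx": -110,"dy": 85,"dz": -30,"turn": 8,"gripper": 50},{"dx": -110,"dy": 130,"dz": -45,"turn": 12,"gripper": 50},{"dx": -110,"dy": 175,"dz": -60,"turn": 16,"gripper": 50},{"dx": -110,"dy": 220,"dz": -75,"turn": 19,"gripper": 50},{"dx": -110,"dy": 265,"dz": -90,"turn": 19,"gripper": 50},{"dx": -110,"dy": 310,"dz": -105,"turn": 19,"gripper": 50},{"dx": -110,"dy": 355,"dz": -120,"turn": 19,"gripper": 50},{"dx": -110,"dy": 400,"dz": -135,"turn": 19,"gripper": 50},{"dx": -110,"dy": 435,"dz": -145,"turn": 19,"gripper": 50},{"dx": -110,"dy": 465,"dz": -155,"turn": 19,"gripper": 50}])

```text
t: 3.05
tcp_pos: [0.5858, -0.3799, 0.3277]
tool_rot: [0.483, 0.517, 0.483, -0.516]
force: [-0.5, -0.9, 1.1]
opening: 0.05
```

>>> play_rows(rows=[{"dx": 0,"dy": 0,"dz": 0,"turn": 0,"gripper": 50},{"dx": 0,"dy": 0,"dz": 0,"turn": 0,"gripper": 50},{"dx": 0,"dy": 0,"dz": 0,"turn": 0,"gripper": 50},{"dx": 0,"dy": 0,"dz": 0,"turn": 0,"gripper": 50}])

```text
t: 3.45
tcp_pos: [0.5825, -0.3835, 0.3281]
tool_rot: [-0.482, -0.517, -0.481, 0.518]
force: [0.9, -0.7, -1.0]
opening: 0.0496
```

```bash

python3 - <<'E'
from h import *
np.set_printoptions(precision=4,suppress=True)
t,Rt,s=tool(); print(t,Rt[:,2],s["opening"],s["joint_pos"],s["t"])
w=bot.capture("wrist"); cv2.imwrite("pics/w2.png",w["frame"])
for p in [(.470,-.363,.154),(.584,-.381,.179),(.4875,-.1385,.042),(.648,-.151,.042)]: print(proj(w,p))
for t in("flask_small","flask_large"):
    for d in bot.silhouettes(w,t):
        ys,xs=np.nonzero(d["mask"]); print(t,round(d["confidence"],2),np.round(d["at"]),xs.min(),xs.max(),ys.min(),ys.max())
E
```

```text
[ 0.5825 -0.3835  0.3281] [-0.0723 -0.9974  0.0009] 0.04958168504450981 [ 0.5397  0.4491 -0.0712  1.3481  0.0326  1.3453 -1.1749] 3.45
[247.3146 261.4114]
[254.1448 181.4148]
[119.5504 230.2324]
[107.8723 135.4339]
flask_small 0.87 [244. 235.] 236 264 214 265
flask_large 0.58 [255. 168.] 238 274 147 192
```

View pics/w2.png

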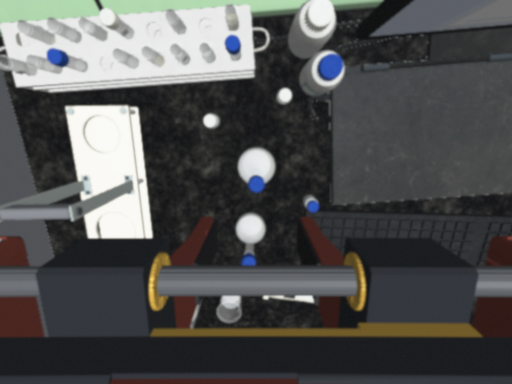

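The wrist view shows the large flask's blue stopper at (257,184) and the small one's at (248,259). They are close to the predicted pixels and neither is turquoise. I'll refine them by blue-blob triangulation, and the wells too.

```bash
cat >> h.py <<'E'
def blue(c,px,r=22):
    h=cv2.cvtColor(c["frame"],cv2.COLOR_BGR2HSV); m=cv2.inRange(h,(108,120,50),(128,255,255))
    n,l,st,ce=cv2.connectedComponentsWithStats(m)
    k=[(np.linalg.norm(ce[i]-px),i) for i in range(1,n) if st[i,4]>8]
    if not k or min(k)[0]>r: return None
    return ce[min(k)[1]]
E
python3 - <<'E'
from h import *
np.set_printoptions(precision=4,suppress=True)
C=[bot.capture(n) for n in("scene","side","wrist")]
for n,p in {"small":(.470,-.363,.147),"large":(.584,-.381,.172)}.items():
    rs=[]
    for c in C:
        b=blue(c,proj(c,p)); print(n,b,proj(c,p), None if b is None else atz(c,b,p[2]))
        if b is not None: rs.append(ray(c,b))
    if len(rs)>1: print(*tri(rs))
w=C[2]
g=cv2.cvtColor(w["frame"],cv2.COLOR_BGR2GRAY)[90:260,55:160]; cv2.imwrite("pics/c.png",cv2.resize(w["frame"][90:260,55:160],None,fx=3.5,fy=3.5,interpolation=cv2.INTER_CUBIC))
s=C[1]; cv2.imwrite("pics/d.png",cv2.resize(s["frame"][130:240,195:310],None,fx=5,fy=5,interpolation=cv2.INTER_CUBIC))
c=cv2.imread("pics/c.png");d=cv2.imread("pics/d.png");H=max(c.shape[0],d.shape[0]);o=np.zeros((H,c.shape[1]+d.shape[1],3),np.uint8);o[:c.shape[0],:c.shape[1]]=c;o[:d.shape[0],c.shape[1]:]=d
print(c.shape,o.shape);cv2.imwrite("pics/cd.png",o[:600,:])
E
```

```text
small [269.6456 212.9494] [269.6686 213.6232] [ 0.4721 -0.3615  0.147 ]
small [256.1685 235.3146] [256.1844 235.4493] [ 0.4701 -0.3626  0.147 ]
small [249.102  260.5306] [248.2607 259.5781] [ 0.4685 -0.364   0.147 ]
[ 0.4694 -0.3639  0.1489] [0.0006108018661894533, 0.0003529324027451583, 0.00027572712523039753]
large [305.25   184.4808] [305.2529 184.3483] [ 0.5835 -0.3813  0.172 ]
large [309.4048 213.6786] [309.7775 213.5035] [ 0.583  -0.3811  0.172 ]
large [257.113  185.3261] [255.2507 180.9685] [ 0.5786 -0.3828  0.172 ]
[ 0.58   -0.3833  0.1748] [0.000524312551420694, 0.0012186702064385573, 0.0009261784821057938]
(595, 368, 3) (595, 943, 3)
```

>>> play_rows(rows=[{"dx": 40,"dy": -1,"dz": -1,"turn": 0,"gripper": 50},{"dx": 80,"dy": -1,"dz": -1,"turn": 0,"gripper": 50},{"dx": 115,"dy": -1,"dz": -1,"turn": 0,"gripper": 50},{"dx": 140,"dy": -1,"dz": -1,"turn": 0,"gripper": 50},{"dx": 160,"dy": -1,"dz": -1,"turn": 0,"gripper": 50},{"dx": 175,"dy": -1,"dz": -1,"turn": 0,"gripper": 50},{"dx": 182,"dy": -1,"dz": -1,"turn": 0,"gripper": 50},{"dx": 182,"dy": -1,"dz": -1,"turn": 0,"gripper": 50},{"dx": 182,"dy": -1,"dz": -1,"turn": 0,"gripper": 50}])

```text
t: 4.65
tcp_pos: [0.5834, -0.3812, 0.1469]
tool_rot: [0.483, 0.517, 0.482, -0.517]
force: [0.3, -0.2, 0.1]
opening: 0.05
```

```bash
python3 - <<'E'
from h import *
w=bot.capture("wrist"); t,Rt,s=tool();print(t)
b=blue(w,proj(w,(.5815,-.382,.172)),40);print(b,proj(w,(.5815,-.382,.172)))
if b is not None: print(to_tool(atz(w,b,.174)))
cv2.imwrite("pics/w3.png",w["frame"])
E
```

```text
[ 0.58356025 -0.38134717  0.1472065 ]
[259.8847619  250.50571429] [258.10967964 249.07387825]
[-26.8  -1.9   1.8]
```

View pics/w3.png

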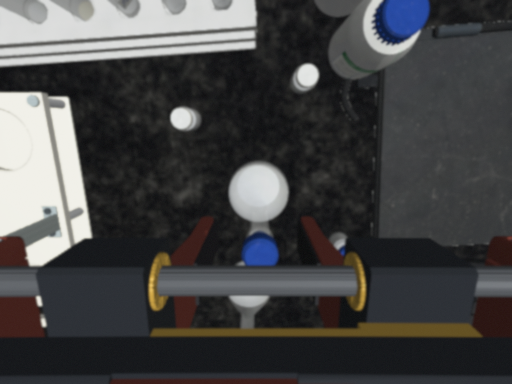

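View pics/cd.png

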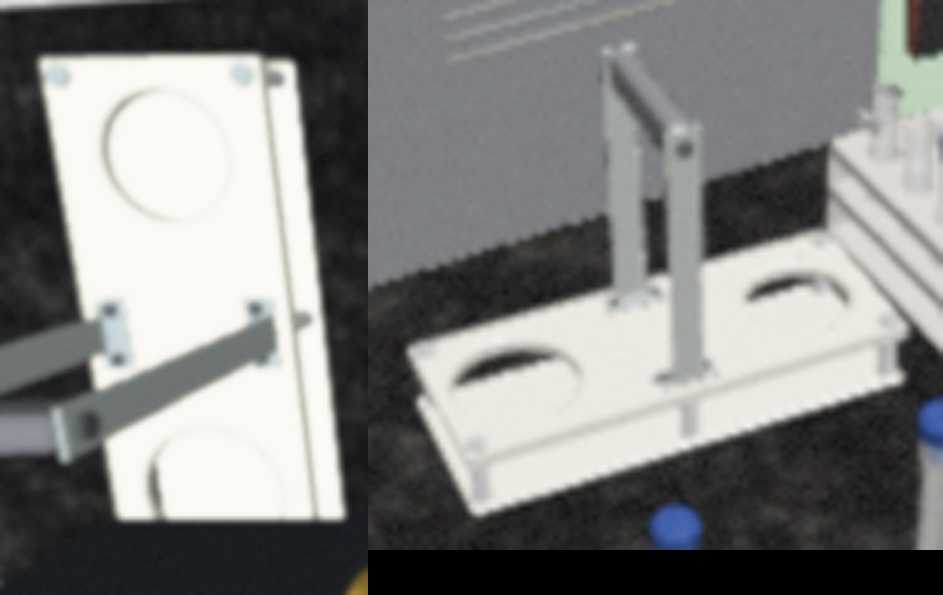

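The wrist picture shows the stopper at (260,250), between the open fingers, with the bulb clear below it. The crops show the bigger hole at the carrier's near end, side px (225,206), and the smaller one at the far end, px (281,190). Now I close and lift.

>>> play_rows(rows=[{"dx": 0,"dy": -2,"dz": 1,"turn": 0,"gripper": 50},{"dx": 0,"dy": -2,"dz": 1,"turn": 0,"gripper": 10},{"dx": 0,"dy": -2,"dz": 1,"turn": 0,"gripper": 5},{"dx": 0,"dy": -2,"dz": 1,"turn": 0,"gripper": 5},{"dx": 0,"dy": -2,"dz": 1,"turn": 0,"gripper": 5},{"dx": 0,"dy": -2,"dz": 1,"turn": 0,"gripper": 5},{"dx": 0,"dy": -2,"dz": 1,"turn": 0,"gripper": 5}])

```text
t: 5.4
tcp_pos: [0.5808, -0.3819, 0.1459]
tool_rot: [-0.482, -0.517, -0.482, 0.517]
force: [-0.7, -1.4, -0.0]
opening: 0.016
```

>>> play_rows(rows=[{"dx": -10,"dy": 0,"dz": 0,"turn": 0,"gripper": 5},{"dx": -25,"dy": 0,"dz": 0,"turn": 0,"gripper": 5},{"dx": -45,"dy": 0,"dz": 0,"turn": 0,"gripper": 5},{"dx": -65,"dy": 0,"dz": 0,"turn": 0,"gripper": 5},{"dx": -85,"dy": 0,"dz": 0,"turn": 0,"gripper": 5},{"dx": -95,"dy": 0,"dz": 0,"turn": 0,"gripper": 5},{"dx": -100,"dy": 0,"dz": 0,"turn": 0,"gripper": 5},{"dx": -100,"dy": 0,"dz": 0,"turn": 0,"gripper": 5}])

```text
t: 6.2
tcp_pos: [0.5809, -0.3818, 0.2465]
tool_rot: [0.483, 0.517, 0.482, -0.517]
force: [0.0, -0.2, -1.3]
opening: 0.0164
```

>>> play_rows(rows=[{"dx": 0,"dy": -8,"dz": -10,"turn": 0,"gripper": 5},{"dx": 0,"dy": -25,"dz": -30,"turn": 0,"gripper": 5},{"dx": 0,"dy": -45,"dz": -52,"turn": 0,"gripper": 5},{"dx": 0,"dy": -65,"dz": -75,"turn": 0,"gripper": 5},{"dx": 0,"dy": -85,"dz": -95,"turn": 0,"gripper": 5},{"dx": 0,"dy": -97,"dz": -108,"turn": 0,"gripper": 5},{"dx": 0,"dy": -102,"dz": -115,"turn": 0,"gripper": 5},{"dx": 0,"dy": -102,"dz": -115,"turn": 0,"gripper": 5},{"dx": 0,"dy": -102,"dz": -115,"turn": 0,"gripper": 5},{"dx": 0,"dy": -102,"dz": -115,"turn": 0,"gripper": 5}])

```text
t: 7.2
tcp_pos: [0.4875, -0.2608, 0.2456]
tool_rot: [-0.482, -0.517, -0.482, 0.517]
force: [-0.7, 0.4, -2.0]
opening: 0.016
```

```bash
python3 - <<'E'
from h import *
np.set_printoptions(precision=4,suppress=True)
w=bot.capture("wrist"); s=bot.capture("side"); t,Rt,st=tool();print(t,st["t"])
import pickle; pickle.dump((w,s),open("ws.pkl","wb"))
A=cv2.resize(w["frame"],None,fx=1.5,fy=1.5)[:,:520]
print(proj(w,(.4875,-.1385,.042)),proj(w,(.648,-.151,.042)))
cv2.imwrite("pics/w4.png",A)
m=proj(w,(t[0],t[1],t[2]+.02)); print(m, blue(w,m,60))
E
```

```text
[ 0.4874 -0.2606  0.2456] 7.3
[166.7924 180.7727] [157.0406  50.7204]
[256.1183 242.4194] [256.8529 248.4236]
```

View pics/w4.png

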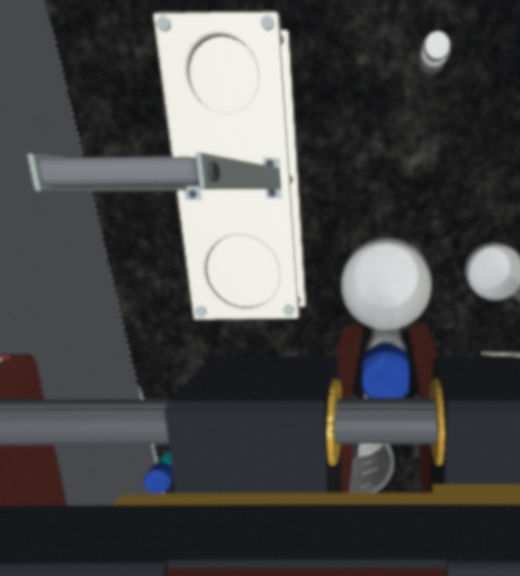

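The whole carrier shows in the wrist view. The small well is at crop (224,74), the large well at (243,271) and the deck corners are clear. I'll fit the carrier pose to these and to the side-view points.

```bash
cat > fit.py <<'E'
from h import *
from scipy.optimize import least_squares
def holes(c,ps,rs,lo=0.75,hi=1.25):
    """ellipse centre/pts: sample radial gradient maxima about predicted hole outline"""
    g=cv2.GaussianBlur(cv2.cvtColor(c["frame"],cv2.COLOR_BGR2GRAY),(0,0),1).astype(np.float32)
    return g
def model(q,P):
    x,y,a=q; Rz=np.array([[np.cos(a),-np.sin(a)],[np.sin(a),np.cos(a)]])
    P=np.array(P,float); return np.c_[P[:,:2]@Rz.T+[x,y],P[:,2]]
def fit(obs,q0=(.57,-.14,-.07)):
    f=lambda q:np.concatenate([(proj(c,model(q,[p])[0])-u) for c,p,u in obs]).ravel()
    r=least_squares(f,q0,loss="soft_l1"); return r.x,r.fun
E
python3 - <<'E'
import pickle
from fit import *
np.set_printoptions(precision=4,suppress=True)
w,s=pickle.load(open("ws.pkl","rb"))
S=lambda x,y:np.array(((x-368)/5+195,y/5+130)); W=lambda x,y:np.array((x/1.5,y/1.5))
L,l,h=(-.082,0,.042),(.082,0,.042),.125
ow=[(w,L,W(243,271)),(w,l,W(224,74)),(w,(.125,.048,.042),W(153,13)),(w,(.125,-.048,.042),W(280,12)),(w,(-.125,.048,.042),W(193,320)),(w,(-.125,-.048,.042),W(299,319))]
os=[(s,L,S(516,381)),(s,l,S(798,302)),(s,(-.125,.048,.042),S(410,350)),(s,(-.125,-.048,.042),S(475,457)),(s,(.125,.048,.042),S(825,235)),(s,(.125,-.048,.042),S(907,327))]
for o in (ow,os,ow+os):
    q,r=fit(o); print(q,np.degrees(q[2]),"\n",r.reshape(-1,2).T,"\nwells",model(q,[L,l]))
    print(to_tool(model(q,[L])[0]))
# overlay
q,_=fit(ow+os)
for c,n in((w,"ow"),(s,"os")):
    im=c["frame"].copy()
    for cx,r in((-.082,.034),(.082,.029)):
        pts=[proj(c,model(q,[(cx+r*np.cos(t),r*np.sin(t),.042)])[0]) for t in np.linspace(0,6.28,60)]
        cv2.polylines(im,[np.int32(np.array(pts)*16)],True,(0,0,255),1,cv2.LINE_AA,4)
    cv2.imwrite(f"pics/{n}.png",im)
a=cv2.resize(cv2.imread("pics/ow.png")[0:220,90:220],None,fx=2.7,fy=2.7);b=cv2.resize(cv2.imread("pics/os.png")[130:240,195:310],None,fx=3.8,fy=3.8)
o=np.zeros((600,800,3),np.uint8);o[:a.shape[0],:a.shape[1]]=a;o[:b.shape[0],360:360+b.shape[1]]=b;cv2.imwrite("pics/ov.png",o)
E
```

```text
[ 0.5686 -0.1364 -0.0623] -3.5722828040196197 
 [[-0.3641 -0.354   2.015  -0.7112  1.3696 -0.5187]
 [ 1.0228 -0.221   0.2088  0.4952 -1.1596 -1.1069]] 
wells [[ 0.4867 -0.1313  0.042 ]
 [ 0.6504 -0.1415  0.042 ]]
[ 203.6   -9.7 -128.9]
[ 0.5703 -0.1397 -0.0546] -3.129589707279197 
 [[-0.0081 -0.0067 -0.0495 -1.4923  0.6564  0.4811]
 [ 0.0901 -0.8847  0.0805  1.1915 -0.9819 -0.053 ]] 
wells [[ 0.4884 -0.1353  0.042 ]
 [ 0.6522 -0.1442  0.042 ]]
[ 203.6   -7.7 -125.1]
[ 0.5689 -0.1369 -0.062 ] -3.5495662656903724 
 [[-0.0335 -0.0415  2.3136 -0.3941  1.6988 -0.1773 -0.9962 -0.8599 -0.884
  -2.6819 -0.0065 -0.4695]
 [ 0.7508 -0.5618 -0.1366  0.1122 -1.4047 -1.3777 -0.5064 -1.1758 -0.5962
   0.4955 -1.2195 -0.2528]] 
wells [[ 0.4871 -0.1318  0.042 ]
 [ 0.6508 -0.142   0.042 ]]
[ 203.6   -9.3 -128.4]
```

View pics/ov.png

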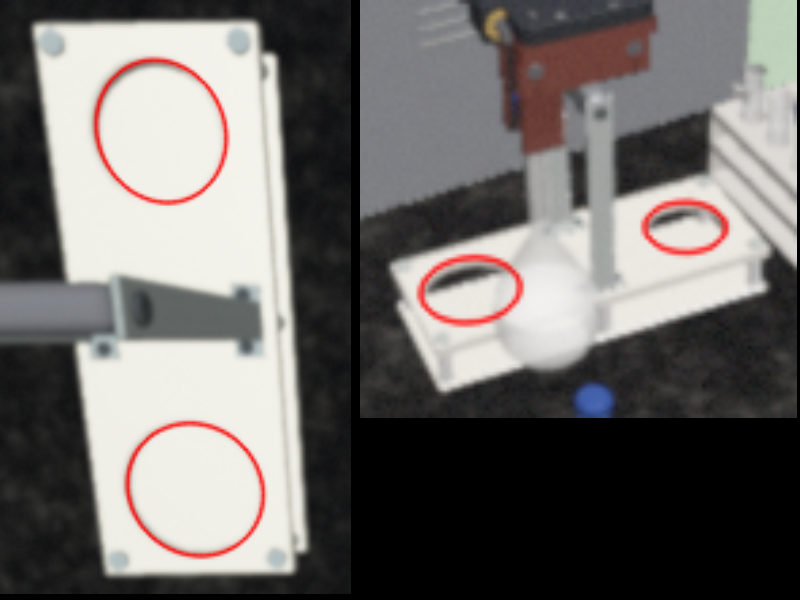

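The overlays match both holes to about a pixel. The large well comes out at (0.487,-0.132). I'm moving above it.

>>> play_rows(rows=[{"dx": 0,"dy": -1,"dz": -10,"turn": 0,"gripper": 5},{"dx": 0,"dy": -3,"dz": -30,"turn": 0,"gripper": 5},{"dx": 0,"dy": -5,"dz": -55,"turn": 0,"gripper": 5},{"dx": 0,"dy": -7,"dz": -80,"turn": 0,"gripper": 5},{"dx": 0,"dy": -8,"dz": -102,"turn": 0,"gripper": 5},{"dx": 0,"dy": -9,"dz": -118,"turn": 0,"gripper": 5},{"dx": 0,"dy": -9,"dz": -125,"turn": 0,"gripper": 5},{"dx": 0,"dy": -9,"dz": -128,"turn": 0,"gripper": 5},{"dx": 0,"dy": -9,"dz": -128,"turn": 0,"gripper": 5},{"dx": 0,"dy": -9,"dz": -128,"turn": 0,"gripper": 5},{"dx": 0,"dy": -9,"dz": -128,"turn": 0,"gripper": 5}])

```text
t: 8.4
tcp_pos: [0.4869, -0.1325, 0.2458]
tool_rot: [-0.482, -0.517, -0.482, 0.518]
force: [-0.3, -0.1, -1.4]
opening: 0.0164
```

>>> play_rows(rows=[{"dx": 10,"dy": 0,"dz": 0,"turn": 0,"gripper": 5},{"dx": 25,"dy": 0,"dz": 0,"turn": 0,"gripper": 5},{"dx": 35,"dy": 0,"dz": 0,"turn": 0,"gripper": 5},{"dx": 42,"dy": 0,"dz": 0,"turn": 0,"gripper": 5},{"dx": 45,"dy": 0,"dz": 0,"turn": 0,"gripper": 5},{"dx": 45,"dy": 0,"dz": 0,"turn": 0,"gripper": 5},{"dx": 45,"dy": 0,"dz": 0,"turn": 0,"gripper": 5}])

```text
t: 9.1
tcp_pos: [0.4873, -0.1317, 0.2012]
tool_rot: [0.482, 0.517, 0.482, -0.517]
force: [0.6, 0.3, -1.3]
opening: 0.0161
```

```bash
cat > look.py <<'E'
import sys,pickle
from fit import *
np.set_printoptions(precision=4,suppress=True)
# args: foot->TCP height, stopper z on flask, expected x y offset relative TCP
hg,hs=map(float,sys.argv[1:3])
t,Rt,st=tool(); print("tcp",t,"t",st["t"],"F",np.round(st["force"],1))
p=np.array([t[0],t[1],t[2]-hg+hs]); rs=[]
C={n:bot.capture(n) for n in("scene","side","wrist")}
for n,c in C.items():
    b=blue(c,proj(c,p),25)
    if b is not None:
        rs.append(ray(c,b)); print(n,b,(atz(c,b,p[2])-p)[:2]*1000)
if len(rs)>1: print(*tri(rs))
pickle.dump(C,open("C.pkl","wb"))
E
python3 look.py .146 .174
python3 - <<'E'
import pickle,cv2,numpy as np
C=pickle.load(open("C.pkl","rb"))
a=cv2.resize(C["scene"]["frame"][150:260,150:270],None,fx=3.3,fy=3.3,interpolation=2)
b=cv2.resize(C["side"]["frame"][130:240,185:305],None,fx=3.3,fy=3.3,interpolation=2)
cv2.imwrite("pics/p1.png",np.hstack([a,b]))
E
```

```text
tcp [ 0.4873 -0.1317  0.2012] t 9.1 F [ 0.6  0.3 -1.3]
scene [189.05 147.85] [-3.6983  4.7772]
wrist [256.9717 248.3928] [-0.1341 -0.2425]
[ 0.4848 -0.1296  0.2287] [0.0029381719153984552, 0.002938171915398497]
```

View pics/p1.png

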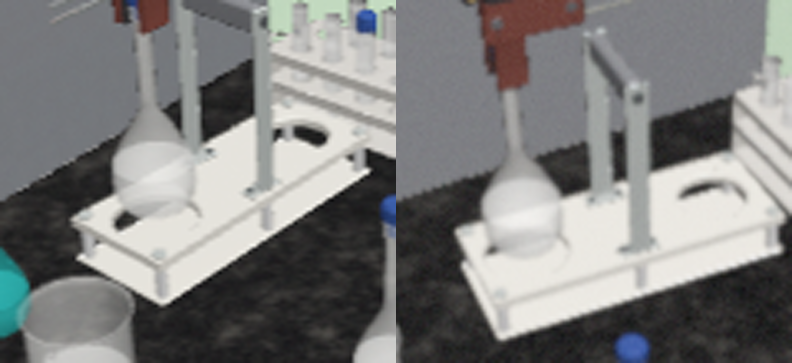

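The flask hangs over the large well in both views and is aligned to about 1–2 mm. I'm lowering it in steps while watching the force.

>>> play_rows(rows=[{"dx": 5,"dy": 0,"dz": 0,"turn": 0,"gripper": 5},{"dx": 12,"dy": 0,"dz": 0,"turn": 0,"gripper": 5},{"dx": 18,"dy": 0,"dz": 0,"turn": 0,"gripper": 5},{"dx": 22,"dy": 0,"dz": 0,"turn": 0,"gripper": 5},{"dx": 24,"dy": 0,"dz": 0,"turn": 0,"gripper": 5},{"dx": 24,"dy": 0,"dz": 0,"turn": 0,"gripper": 5}])

```text
t: 9.85
tcp_pos: [0.4868, -0.1315, 0.1764]
tool_rot: [-0.482, -0.517, -0.482, 0.517]
force: [-0.5, 0.7, -2.1]
opening: 0.0161
```

>>> play_rows(rows=[{"dx": 4,"dy": 0,"dz": 0,"turn": 0,"gripper": 5},{"dx": 8,"dy": 0,"dz": 0,"turn": 0,"gripper": 5},{"dx": 12,"dy": 0,"dz": 0,"turn": 0,"gripper": 5},{"dx": 15,"dy": 0,"dz": 0,"turn": 0,"gripper": 5},{"dx": 15,"dy": 0,"dz": 0,"turn": 0,"gripper": 5}])

```text
t: 10.35
tcp_pos: [0.4866, -0.1315, 0.1613]
tool_rot: [-0.482, -0.517, -0.483, 0.517]
force: [-0.3, -0.6, -1.8]
opening: 0.0161
```

>>> play_rows(rows=[{"dx": 3,"dy": 0,"dz": 0,"turn": 0,"gripper": 5},{"dx": 5,"dy": 0,"dz": 0,"turn": 0,"gripper": 5},{"dx": 7,"dy": 0,"dz": 0,"turn": 0,"gripper": 5},{"dx": 8,"dy": 0,"dz": 0,"turn": 0,"gripper": 5},{"dx": 8,"dy": 0,"dz": 0,"turn": 0,"gripper": 5}])

```text
t: 10.85
tcp_pos: [0.4869, -0.1316, 0.1537]
tool_rot: [-0.482, -0.517, -0.482, 0.517]
force: [-0.1, 0.2, -1.2]
opening: 0.0161
```

>>> play_rows(rows=[{"dx": 1,"dy": 0,"dz": 0,"turn": 0,"gripper": 5},{"dx": 2,"dy": 0,"dz": 0,"turn": 0,"gripper": 5},{"dx": 2,"dy": 0,"dz": 0,"turn": 0,"gripper": 5}])

```text
t: 11.15
tcp_pos: [0.4869, -0.1316, 0.1518]
tool_rot: [-0.482, -0.517, -0.482, 0.517]
force: [-0.4, 0.1, -1.8]
opening: 0.0163
```

>>> play_rows(rows=[{"dx": 1,"dy": 0,"dz": 0,"turn": 0,"gripper": 5},{"dx": 1,"dy": 0,"dz": 0,"turn": 0,"gripper": 5}])

```text
t: 11.35
tcp_pos: [0.4876, -0.1318, 0.1517]
tool_rot: [0.483, 0.517, 0.482, -0.517]
force: [-1.0, 1.2, 4.4]
opening: 0.0159
```

>>> play_rows(rows=[{"dx": 1,"dy": 0,"dz": 0,"turn": 0,"gripper": 5},{"dx": 1,"dy": 0,"dz": 0,"turn": 0,"gripper": 5}])

```text
t: 11.55
tcp_pos: [0.4884, -0.1319, 0.1517]
tool_rot: [0.483, 0.518, 0.481, -0.517]
force: [-2.2, 0.4, 11.9]
opening: 0.0162
```

Contact came at TCP z 0.1517, which is exactly the floor height. I'm easing off, opening and rising clear.

>>> play_rows(rows=[{"dx": -2,"dy": 0,"dz": 0,"turn": 0,"gripper": 5},{"dx": -2,"dy": 0,"dz": 0,"turn": 0,"gripper": 20},{"dx": -2,"dy": 0,"dz": 0,"turn": 0,"gripper": 30},{"dx": -2,"dy": 0,"dz": 0,"turn": 0,"gripper": 45},{"dx": -2,"dy": 0,"dz": 0,"turn": 0,"gripper": 45},{"dx": -2,"dy": 0,"dz": 0,"turn": 0,"gripper": 45},{"dx": -20,"dy": 0,"dz": 0,"turn": 0,"gripper": 45},{"dx": -55,"dy": 0,"dz": 0,"turn": 0,"gripper": 45},{"dx": -100,"dy": 0,"dz": 0,"turn": 0,"gripper": 45},{"dx": -140,"dy": 0,"dz": 0,"turn": 0,"gripper": 45},{"dx": -150,"dy": 0,"dz": 0,"turn": 0,"gripper": 45}])

```text
t: 12.65
tcp_pos: [0.4892, -0.1319, 0.3046]
tool_rot: [0.484, 0.519, 0.48, -0.516]
force: [-0.1, 0.1, 0.3]
opening: 0.0451
```

```bash
python3 - <<'E'
from h import *
np.set_printoptions(precision=4,suppress=True)
C={n:bot.capture(n) for n in("scene","side","wrist")}
for p in ((.487,-.132,.18),(.4695,-.363,.148)):
    rs=[]
    for n,c in C.items():
        b=blue(c,proj(c,p),15)
        if b is not None: rs.append(ray(c,b)); print(n,b,atz(c,b,p[2])[:2])
    if len(rs)>1: print(*tri(rs))
print(to_tool((.4695,-.363,.121)), tool()[0])
E
```

```text
scene [193.64 167.28] [ 0.4866 -0.134 ]
side [219.9024 162.7317] [ 0.4881 -0.1353]
wrist [256.8571 189.4935] [ 0.4865 -0.1321]
[ 0.4876 -0.1328  0.1791] [0.000162578211003532, 0.001372342393579831, 0.0014511481914363227]
scene [269.6125 213.    ] [ 0.4706 -0.3624]
side [256.1648 235.3187] [ 0.4697 -0.3635]
wrist [455.5902 185.9358] [ 0.467  -0.3654]
[ 0.4682 -0.3644  0.1498] [0.00038434921460859313, 0.0010434604990631844, 0.0007933436221716871]
[178.6  -1.2 232. ] [ 0.4869 -0.1316  0.2996]
```

The large flask stands upright: its stopper is at z 0.179, as expected. Next is the small flask at (0.4685,-0.364).

>>> play_rows(rows=[{"dx": 0,"dy": 0,"dz": 30,"turn": 0,"gripper": 45},{"dx": 0,"dy": 0,"dz": 75,"turn": 0,"gripper": 45},{"dx": 0,"dy": 0,"dz": 120,"turn": 0,"gripper": 45},{"dx": 0,"dy": -1,"dz": 165,"turn": 0,"gripper": 45},{"dx": 0,"dy": -2,"dz": 205,"turn": 0,"gripper": 45},{"dx": 0,"dy": -2,"dz": 225,"turn": 0,"gripper": 45},{"dx": 0,"dy": -2,"dz": 233,"turn": 0,"gripper": 45},{"dx": 30,"dy": -2,"dz": 233,"turn": 0,"gripper": 45},{"dx": 70,"dy": -2,"dz": 233,"turn": 0,"gripper": 45},{"dx": 90,"dy": -2,"dz": 233,"turn": 0,"gripper": 45},{"dx": 100,"dy": -2,"dz": 233,"turn": 0,"gripper": 45},{"dx": 100,"dy": -2,"dz": 233,"turn": 0,"gripper": 45}])

```text
t: 14.0
tcp_pos: [0.4681, -0.3622, 0.1979]
tool_rot: [-0.481, -0.517, -0.484, 0.517]
force: [0.2, -0.5, 0.5]
opening: 0.0445
```

```bash
python3 look.py .051 .148; python3 -c "
from h import *
print(to_tool((.4685,-.364,.126)))"
```

```text
tcp [ 0.4681 -0.3622  0.1979] t 14.0 F [ 0.2 -0.5  0.5]
[75.  -1.2  0.1]
```

```bash
python3 look.py .2 .148; python3 -c "
from h import *
print(tool()[:2],to_tool((.4685,-.364,.126)))"
```

```text
tcp [ 0.4696 -0.3639  0.201 ] t 14.15 F [ 0.8  0.6 -0.7]
scene [269.6456 212.9494] [-0.0514  0.7342]
side [256.1348 235.2921] [-0.3022 -0.4131]
wrist [256.3116 209.5325] [-2.7184  0.0126]
[ 0.468  -0.3645  0.1502] [0.00024138720268476169, 0.0011449893370194893, 0.0009284099047523082]
(array([ 0.46940314, -0.36419169,  0.20112197]), array([[ 0.00190097,  0.99756409, -0.06973001],
       [-0.00117866, -0.06972785, -0.99756536],
       [-0.9999975 ,  0.00197854,  0.00104324]])) [75.1 -1.1 -0.2]
```

Aligned to about 1 mm. Descending, closing and lifting.

>>> play_rows(rows=[{"dx": 25,"dy": -1,"dz": 0,"turn": 0,"gripper": 45},{"dx": 50,"dy": -1,"dz": 0,"turn": 0,"gripper": 45},{"dx": 68,"dy": -1,"dz": 0,"turn": 0,"gripper": 45},{"dx": 75,"dy": -1,"dz": 0,"turn": 0,"gripper": 45},{"dx": 75,"dy": -1,"dz": 0,"turn": 0,"gripper": 45},{"dx": 75,"dy": -1,"dz": 0,"turn": 0,"gripper": 10},{"dx": 75,"dy": -1,"dz": 0,"turn": 0,"gripper": 5},{"dx": 75,"dy": -1,"dz": 0,"turn": 0,"gripper": 5},{"dx": 75,"dy": -1,"dz": 0,"turn": 0,"gripper": 5},{"dx": 75,"dy": -1,"dz": 0,"turn": 0,"gripper": 5},{"dx": 75,"dy": -1,"dz": 0,"turn": 0,"gripper": 5},{"dx": 75,"dy": -1,"dz": 0,"turn": 0,"gripper": 5}])

```text
t: 15.5
tcp_pos: [0.4682, -0.3639, 0.1254]
tool_rot: [0.483, 0.517, 0.482, -0.517]
force: [0.2, 0.8, 5.4]
opening: 0.0162
```

>>> play_rows(rows=[{"dx": -10,"dy": 0,"dz": 0,"turn": 0,"gripper": 5},{"dx": -25,"dy": 0,"dz": 0,"turn": 0,"gripper": 5},{"dx": -45,"dy": 0,"dz": 0,"turn": 0,"gripper": 5},{"dx": -65,"dy": 0,"dz": 0,"turn": 0,"gripper": 5},{"dx": -85,"dy": 0,"dz": 0,"turn": 0,"gripper": 5},{"dx": -95,"dy": 0,"dz": 0,"turn": 0,"gripper": 5},{"dx": -100,"dy": 0,"dz": 0,"turn": 0,"gripper": 5},{"dx": -100,"dy": 0,"dz": 0,"turn": 0,"gripper": 5}])

```text
t: 16.3
tcp_pos: [0.4678, -0.3639, 0.2253]
tool_rot: [0.482, 0.517, 0.482, -0.517]
force: [0.3, 0.1, -1.5]
opening: 0.0161
```

>>> play_rows(rows=[{"dx": 0,"dy": 10,"dz": -8,"turn": 0,"gripper": 5},{"dx": 0,"dy": 35,"dz": -25,"turn": 0,"gripper": 5},{"dx": 0,"dy": 65,"dz": -48,"turn": 0,"gripper": 5},{"dx": 0,"dy": 95,"dz": -70,"turn": 0,"gripper": 5},{"dx": 0,"dy": 125,"dz": -92,"turn": 0,"gripper": 5},{"dx": 0,"dy": 150,"dz": -110,"turn": 0,"gripper": 5},{"dx": 0,"dy": 167,"dz": -122,"turn": 0,"gripper": 5},{"dx": 0,"dy": 174,"dz": -127,"turn": 0,"gripper": 5},{"dx": 0,"dy": 174,"dz": -127,"turn": 0,"gripper": 5},{"dx": 0,"dy": 174,"dz": -127,"turn": 0,"gripper": 5},{"dx": 0,"dy": 174,"dz": -127,"turn": 0,"gripper": 5}])

```text
t: 17.4
tcp_pos: [0.649, -0.2508, 0.2248]
tool_rot: [-0.482, -0.517, -0.482, 0.518]
force: [-0.7, 0.3, -1.5]
opening: 0.0159
```

```bash
python3 look.py .125 .148; python3 - <<'E'
import pickle
from fit import *
C=pickle.load(open("C.pkl","rb"))
q=(.5689,-.1369,-.062)
w=C["wrist"]["frame"].copy(); s=C["side"]["frame"].copy()
for c,im in((C["wrist"],w),(C["side"],s)):
    pts=[proj(c,model(q,[(.082+.029*np.cos(t),.029*np.sin(t),.042)])[0]) for t in np.linspace(0,6.28,60)]
    cv2.polylines(im,[np.int32(np.array(pts)*16)],True,(0,0,255),1,cv2.LINE_AA,4)
print(proj(C["wrist"],model(q,[(.082,0,.042)])[0]))
a=cv2.resize(w[40:290,60:310],None,fx=1.6,fy=1.6);b=cv2.resize(s[130:240,195:305],(400,400))
cv2.imwrite("pics/p2.png",np.hstack([a,b]))
print(to_tool((.6508,-.142,.175)))
E
```

```text
tcp [ 0.649  -0.2508  0.2248] t 17.4 F [-0.7  0.3 -1.5]
scene [271.9333 130.4333] [-1.1267  4.4331]
side [301.6 143.5] [-5.8771  3.9341]
wrist [256.7667 245.8382] [-0.727   0.1416]
[ 0.6455 -0.2484  0.2478] [0.0012468820707145591, 0.002855471030241032, 0.0033274725848667064]
[172.14025152 182.10454767]
[  50.1   -6.4 -108.1]
```

View pics/p2.png

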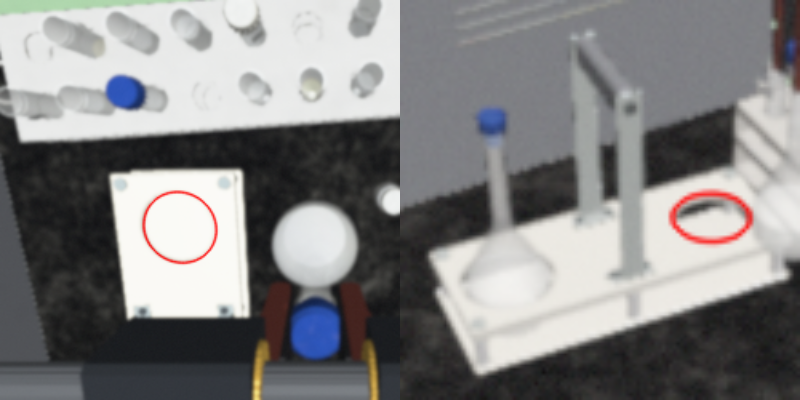

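The large flask stands in its well, upright. The red prediction is centred on the deck around the small well, so the carrier has not shifted. I'm moving over the small well.

>>> play_rows(rows=[{"dx": 0,"dy": 0,"dz": -10,"turn": 0,"gripper": 5},{"dx": 0,"dy": -2,"dz": -30,"turn": 0,"gripper": 5},{"dx": 0,"dy": -4,"dz": -55,"turn": 0,"gripper": 5},{"dx": 0,"dy": -5,"dz": -80,"turn": 0,"gripper": 5},{"dx": 0,"dy": -6,"dz": -98,"turn": 0,"gripper": 5},{"dx": 0,"dy": -6,"dz": -108,"turn": 0,"gripper": 5},{"dx": 0,"dy": -6,"dz": -108,"turn": 0,"gripper": 5},{"dx": 0,"dy": -6,"dz": -108,"turn": 0,"gripper": 5},{"dx": 20,"dy": -6,"dz": -108,"turn": 0,"gripper": 5},{"dx": 35,"dy": -6,"dz": -108,"turn": 0,"gripper": 5},{"dx": 45,"dy": -6,"dz": -108,"turn": 0,"gripper": 5},{"dx": 45,"dy": -6,"dz": -108,"turn": 0,"gripper": 5}])

```text
t: 18.75
tcp_pos: [0.6504, -0.1418, 0.1777]
tool_rot: [-0.481, -0.516, -0.483, 0.518]
force: [-0.4, 0.0, -0.7]
opening: 0.0161
```

```bash
python3 look.py .125 .148;python3 -c "
from h import *
print(to_tool((.6510,-.142,.131)))"
```

```text
tcp [ 0.6504 -0.1418  0.1777] t 18.75 F [-0.4  0.  -0.7]
scene [236.5238 137.9048] [-1.6499  5.577 ]
wrist [256.9588 245.0713] [0.0323 0.0938]
[ 0.6487 -0.1395  0.2007] [0.002676885782522963, 0.00267688578252285]
[49.4 -1.1  0.6]
```

>>> play_rows(rows=[{"dx": 7,"dy": 0,"dz": 0,"turn": 0,"gripper": 5},{"dx": 15,"dy": 0,"dz": 0,"turn": 0,"gripper": 5},{"dx": 23,"dy": 0,"dz": 0,"turn": 0,"gripper": 5},{"dx": 28,"dy": 0,"dz": 0,"turn": 0,"gripper": 5},{"dx": 30,"dy": 0,"dz": 0,"turn": 0,"gripper": 5},{"dx": 30,"dy": 0,"dz": 0,"turn": 0,"gripper": 5}])

```text
t: 19.5
tcp_pos: [0.6515, -0.1411, 0.1494]
tool_rot: [-0.482, -0.517, -0.482, 0.517]
force: [0.4, 0.5, -1.5]
opening: 0.0157
```

>>> play_rows(rows=[{"dx": 5,"dy": 0,"dz": 0,"turn": 0,"gripper": 5},{"dx": 9,"dy": 0,"dz": 0,"turn": 0,"gripper": 5},{"dx": 12,"dy": 0,"dz": 0,"turn": 0,"gripper": 5},{"dx": 14,"dy": 0,"dz": 0,"turn": 0,"gripper": 5},{"dx": 14,"dy": 0,"dz": 0,"turn": 0,"gripper": 5}])

```text
t: 20.0
tcp_pos: [0.6515, -0.1411, 0.1355]
tool_rot: [-0.482, -0.517, -0.482, 0.517]
force: [0.9, -0.3, -1.1]
opening: 0.0161
```

Floor contact is expected at a TCP z of about 0.1315.

>>> play_rows(rows=[{"dx": 2,"dy": 0,"dz": 0,"turn": 0,"gripper": 5},{"dx": 4,"dy": 0,"dz": 0,"turn": 0,"gripper": 5},{"dx": 4,"dy": 0,"dz": 0,"turn": 0,"gripper": 5}])

```text
t: 20.3
tcp_pos: [0.6517, -0.141, 0.1317]
tool_rot: [-0.482, -0.517, -0.482, 0.517]
force: [0.2, -0.9, -1.3]
opening: 0.0158
```

>>> play_rows(rows=[{"dx": 1,"dy": 0,"dz": 0,"turn": 0,"gripper": 5},{"dx": 1,"dy": 0,"dz": 0,"turn": 0,"gripper": 5}])

```text
t: 20.5
tcp_pos: [0.6522, -0.141, 0.1316]
tool_rot: [0.483, 0.517, 0.482, -0.517]
force: [-0.4, 0.6, 4.6]
opening: 0.0157
```

>>> play_rows(rows=[{"dx": -1,"dy": 0,"dz": 0,"turn": 0,"gripper": 5},{"dx": -1,"dy": 0,"dz": 0,"turn": 0,"gripper": 20},{"dx": -1,"dy": 0,"dz": 0,"turn": 0,"gripper": 30},{"dx": -1,"dy": 0,"dz": 0,"turn": 0,"gripper": 45},{"dx": -1,"dy": 0,"dz": 0,"turn": 0,"gripper": 45},{"dx": -1,"dy": 0,"dz": 0,"turn": 0,"gripper": 45},{"dx": -20,"dy": 0,"dz": 0,"turn": 0,"gripper": 45},{"dx": -60,"dy": 0,"dz": 0,"turn": 0,"gripper": 45},{"dx": -105,"dy": 0,"dz": 0,"turn": 0,"gripper": 45},{"dx": -150,"dy": 0,"dz": 0,"turn": 0,"gripper": 45},{"dx": -170,"dy": 0,"dz": 0,"turn": 0,"gripper": 45},{"dx": -170,"dy": 0,"dz": 0,"turn": 0,"gripper": 45}])

```text
t: 21.7
tcp_pos: [0.6536, -0.1414, 0.3052]
tool_rot: [0.484, 0.519, 0.48, -0.516]
force: [0.6, 0.1, -0.6]
opening: 0.0445
```

>>> play_rows(rows=[{"dx": 0,"dy": -5,"dz": 0,"turn": -8,"gripper": 45},{"dx": 0,"dy": -15,"dz": 0,"turn": -16,"gripper": 45},{"dx": 0,"dy": -25,"dz": 0,"turn": -24,"gripper": 45},{"dx": 0,"dy": -35,"dz": 0,"turn": -32,"gripper": 45},{"dx": 0,"dy": -45,"dz": 0,"turn": -40,"gripper": 45},{"dx": 0,"dy": -55,"dz": 0,"turn": -48,"gripper": 45},{"dx": 0,"dy": -65,"dz": 0,"turn": -56,"gripper": 45},{"dx": 0,"dy": -73,"dz": 0,"turn": -64,"gripper": 45},{"dx": 0,"dy": -80,"dz": 0,"turn": -72,"gripper": 45},{"dx": 0,"dy": -82,"dz": 0,"turn": -80,"gripper": 45},{"dx": 0,"dy": -82,"dz": 0,"turn": -88,"gripper": 45},{"dx": 0,"dy": -82,"dz": 0,"turn": -90.5,"gripper": 45}])

```text
t: 22.9
tcp_pos: [0.5689, -0.1353, 0.299]
tool_rot: [0.706, 0.02, 0.708, -0.02]
force: [0.2, 0.6, 0.5]
opening: 0.045
```

>>> play_rows(rows=[{"dx": 0,"dy": 0,"dz": 0,"turn": 0,"gripper": 45},{"dx": 0,"dy": 0,"dz": 0,"turn": 0,"gripper": 45},{"dx": 0,"dy": 0,"dz": 0,"turn": 0,"gripper": 45}])

```text
t: 23.2
tcp_pos: [0.5697, -0.1353, 0.3002]
tool_rot: [0.706, 0.022, 0.707, -0.022]
force: [-0.4, -0.1, -0.4]
opening: 0.0448
```

```bash
python3 - <<'E'
import pickle
from fit import *
np.set_printoptions(precision=4,suppress=True)
C={n:bot.capture(n) for n in("scene","side","wrist")}
t,Rt,s=tool(); print(t,Rt[:,2],s["t"],s["joint_pos"])
for p in ((.487,-.132,.178),(.651,-.141,.154)):
    rs=[]
    for n,c in C.items():
        b=blue(c,proj(c,p),15)
        if b is not None: rs.append(ray(c,b)); print(n,b,atz(c,b,p[2])[:2])
    if len(rs)>1: print(*tri(rs))
q=(.5689,-.1369,-.062); hd=model(q,[(0,0,.19)])[0]; print(hd,to_tool(hd))
w=C["wrist"]; im=w["frame"].copy()
c4=[(sx*.007,sy*.039,.201) for sx,sy in((-1,-1),(1,-1),(1,1),(-1,1))]
P=np.array([proj(w,p) for p in model(q,c4)]); print(P)
cv2.polylines(im,[np.int32(P*16)],True,(0,0,255),1,cv2.LINE_AA,4)
sd=C["side"]["frame"][120:240,190:310]
cv2.imwrite("pics/p3.png",np.hstack([im[:,60:450],cv2.resize(sd,(384,384))]))
E
```

```text
[ 0.5699 -0.1353  0.3007] [ 0.9981 -0.0615 -0.0002] 23.35 [ 0.4406  0.2917 -0.3932  1.6511  0.1175  1.2224 -0.0394]
scene [193.64 167.28] [ 0.4894 -0.1311]
side [219.9286 162.8095] [ 0.489  -0.1329]
wrist [178.5    190.8808] [ 0.4851 -0.1331]
[ 0.4871 -0.1335  0.1795] [0.0001728781020048572, 0.0016859881373247592, 0.0016645278889595011]
scene [238.9474 154.0789] [ 0.6526 -0.1404]
side [281.2   154.925] [ 0.652  -0.1423]
wrist [329.0485 184.335 ] [ 0.6523 -0.1414]
[ 0.6523 -0.1413  0.1539] [0.000646863100448483, 0.0005936717791899493, 0.00010255358958668365]
[ 0.5689 -0.1369  0.19  ] [110.7  -1.6  -0.9]
[[249.844  231.7281]
 [263.4966 231.7339]
 [263.9769 155.3441]
 [249.3542 155.3428]]
```

View pics/p3.png

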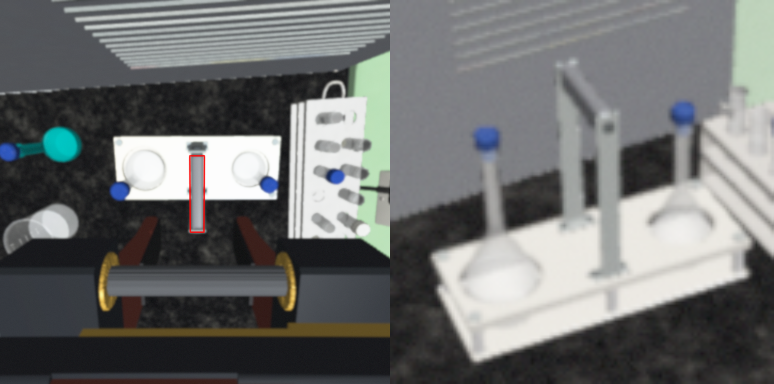

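Both flasks stand in their wells, with stoppers at z 0.1795 and 0.154, both as expected. The handle outline fits at (257,190). Descending onto the bar and closing.

>>> play_rows(rows=[{"dx": 25,"dy": -1.5,"dz": -1,"turn": 0,"gripper": 45},{"dx": 55,"dy": -1.5,"dz": -1,"turn": 0,"gripper": 45},{"dx": 80,"dy": -1.5,"dz": -1,"turn": 0,"gripper": 45},{"dx": 98,"dy": -1.5,"dz": -1,"turn": 0,"gripper": 45},{"dx": 106,"dy": -1.5,"dz": -1,"turn": 0,"gripper": 45},{"dx": 106,"dy": -1.5,"dz": -1,"turn": 0,"gripper": 45},{"dx": 106,"dy": -1.5,"dz": -1,"turn": 0,"gripper": 45}])

```text
t: 24.05
tcp_pos: [0.5694, -0.1368, 0.1957]
tool_rot: [0.707, 0.022, 0.706, -0.022]
force: [0.5, 0.5, -0.0]
opening: 0.0449
```

>>> play_rows(rows=[{"dx": 0,"dy": 0,"dz": 0,"turn": 0,"gripper": 25},{"dx": 0,"dy": 0,"dz": 0,"turn": 0,"gripper": 18},{"dx": 0,"dy": 0,"dz": 0,"turn": 0,"gripper": 15},{"dx": 0,"dy": 0,"dz": 0,"turn": 0,"gripper": 10},{"dx": 0,"dy": 0,"dz": 0,"turn": 0,"gripper": 3},{"dx": 0,"dy": 0,"dz": 0,"turn": 0,"gripper": 3},{"dx": 0,"dy": 0,"dz": 0,"turn": 0,"gripper": 3},{"dx": 0,"dy": 0,"dz": 0,"turn": 0,"gripper": 3},{"dx": 0,"dy": 0,"dz": 0,"turn": 0,"gripper": 3}])

```text
t: 24.95
tcp_pos: [0.5695, -0.1368, 0.1952]
tool_rot: [0.707, 0.022, 0.706, -0.022]
force: [3.0, -0.8, 1.0]
opening: 0.0127
```

>>> play_rows(rows=[{"dx": -1,"dy": 0,"dz": 0,"turn": 0,"gripper": 3},{"dx": -3,"dy": 0,"dz": 0,"turn": 0,"gripper": 3},{"dx": -6,"dy": 0,"dz": 0,"turn": 0,"gripper": 3},{"dx": -10,"dy": 0,"dz": 0,"turn": 0,"gripper": 3},{"dx": -14,"dy": 0,"dz": 0,"turn": 0,"gripper": 3},{"dx": -18,"dy": 0,"dz": 0,"turn": 0,"gripper": 3},{"dx": -22,"dy": 0,"dz": 0,"turn": 0,"gripper": 3},{"dx": -26,"dy": 0,"dz": 0,"turn": 0,"gripper": 3},{"dx": -29,"dy": 0,"dz": 0,"turn": 0,"gripper": 3},{"dx": -30,"dy": 0,"dz": 0,"turn": 0,"gripper": 3}])

```text
t: 25.95
tcp_pos: [0.569, -0.1368, 0.2253]
tool_rot: [0.707, 0.022, 0.707, -0.022]
force: [-0.4, 0.2, -8.1]
opening: 0.0125
```

>>> play_rows(rows=[{"dx": -2,"dy": 0,"dz": 0,"turn": 0,"gripper": 3},{"dx": -6,"dy": 0,"dz": 0,"turn": 0,"gripper": 3},{"dx": -12,"dy": 0,"dz": 0,"turn": 0,"gripper": 3},{"dx": -19,"dy": 0,"dz": 0,"turn": 0,"gripper": 3},{"dx": -27,"dy": 0,"dz": 0,"turn": 0,"gripper": 3},{"dx": -35,"dy": 0,"dz": 0,"turn": 0,"gripper": 3},{"dx": -43,"dy": 0,"dz": 0,"turn": 0,"gripper": 3},{"dx": -51,"dy": 0,"dz": 0,"turn": 0,"gripper": 3},{"dx": -59,"dy": 0,"dz": 0,"turn": 0,"gripper": 3},{"dx": -65,"dy": 0,"dz": 0,"turn": 0,"gripper": 3},{"dx": -69,"dy": 0,"dz": 0,"turn": 0,"gripper": 3},{"dx": -70,"dy": 0,"dz": 0,"turn": 0,"gripper": 3}])

```text
t: 27.15
tcp_pos: [0.569, -0.1368, 0.2954]
tool_rot: [0.707, 0.022, 0.707, -0.022]
force: [0.2, -0.0, -7.9]
opening: 0.0122
```

>>> play_rows(rows=[{"dx": 0,"dy": 0,"dz": 0,"turn": 0,"gripper": 3},{"dx": 0,"dy": 0,"dz": 0,"turn": 0,"gripper": 3},{"dx": 0,"dy": 0,"dz": 0,"turn": 0,"gripper": 3},{"dx": 0,"dy": 0,"dz": 0,"turn": 0,"gripper": 3},{"dx": 0,"dy": 0,"dz": 0,"turn": 0,"gripper": 3},{"dx": 0,"dy": 0,"dz": 0,"turn": 0,"gripper": 3},{"dx": 0,"dy": 0,"dz": 0,"turn": 0,"gripper": 3},{"dx": 0,"dy": 0,"dz": 0,"turn": 0,"gripper": 3}])

```text
t: 27.95
tcp_pos: [0.5688, -0.1368, 0.2948]
tool_rot: [0.707, 0.022, 0.707, -0.022]
force: [-1.0, -0.1, -7.4]
opening: 0.0121
```

```bash
python3 - <<'E'
from h import *
np.set_printoptions(precision=4,suppress=True)
C={n:bot.capture(n) for n in("scene","side","wrist")}
t,Rt,s=tool(); print(t,Rt[:,2],s["t"],s["force"],s["torque"],s["opening"])
for p in ((.487,-.132,.278),(.651,-.141,.254)):
    rs=[]
    for n,c in C.items():
        b=blue(c,proj(c,p),20)
        if b is not None: rs.append(ray(c,b)); print(n,b,atz(c,b,p[2])[:2])
    if len(rs)>1: print(*tri(rs))
cv2.imwrite("pics/f.png",np.hstack([cv2.resize(C[n]["frame"][60:260,140:340],(400,400)) for n in("scene","side")]))
E
```

```text
[ 0.5688 -0.1368  0.2949] [ 0.9981 -0.0611  0.0001] 28.1 [-0.2586  0.469  -7.8308] [-0.0507 -0.108   0.0302] 0.012356865880629187
scene [190.1887 127.6038] [ 0.4888 -0.1304]
side [215.5  125.92] [ 0.4877 -0.1325]
wrist [138.9348 222.5832] [ 0.4857 -0.1326]
[ 0.4868 -0.1326  0.2788] [0.00032861017245851254, 0.000941731013824116, 0.000729430176660631]
scene [238.0714 118.8095] [ 0.6493 -0.1418]
side [281.3023 120.2558] [ 0.6503 -0.143 ]
wrist [361.4668 210.4105] [ 0.65   -0.1412]
[ 0.6505 -0.1414  0.2534] [0.0004949620516967085, 0.0005822049929646524, 0.00024809763813299335]
```

View pics/f.png

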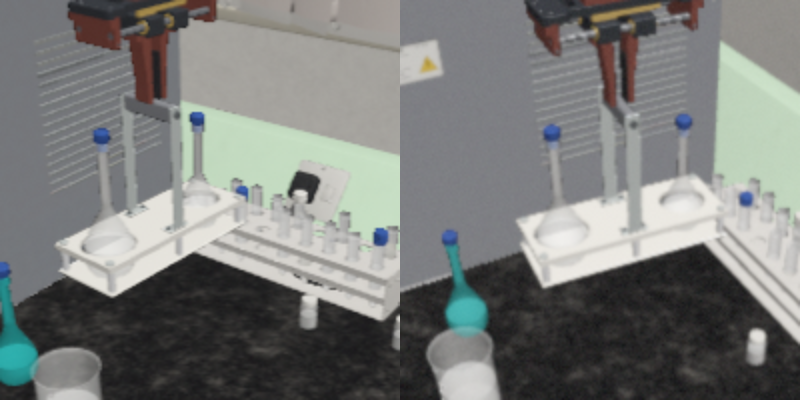

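The carrier hangs level and clear of the rack, and both stoppers rose by about 99.5 mm. Handing in.

```bash
python3 -c "
from bench import bot
print(bot.finish_job())"
```

```text
the job is handed in; nothing more can be done
None
```

Both flasks are in their wells, and the carrier was held up by its handle, about 10 cm off the worktop, when I handed the job in at about 28 s. `finish_job` reports no verdict.

- **Placing:** I put the large flask in the large well and the small clear flask in the small well. Each met the well floor at the expected height and was let go before the lift. I did not touch the turquoise look-alike.
- **Last checks:**
  - Both stoppers rose by about 99.5 mm, within 1 mm of each other, so the carrier is level.
  - Stopper positions match the wells to about 1–2 mm.
  - The wrist force was a steady −7.8 N.
  - The last picture shows both flasks upright, with the carrier clear of the rack.
- **Disagreements:**
  - The finger opening read about 1–1.5 mm under the stated thicknesses, both on the bar and on the necks.
  - The scene and wrist cameras differed by up to 6 mm on the held flasks, where the fingers partly hid the stoppers. I went by the wrist view there.
  - My first two move calls were refused for missing keys; nothing moved.
- **Not checked:** I did not measure the bystanders again at the end. No move came near them, and nothing in the pictures looked disturbed.

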